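Spin the slide carousel and stop it at the pointer

TASK

Using the crank knob, spin the slide carousel counter-clockwise (seen from above) to 20 turns a minute and keep it between 18 and 22 turns a minute for seven seconds so that the smears dry evenly, then bring it to rest with its yellow slot squarely at the red pointer, ready for unloading, and let go of the knob. Never let it go faster than 26 turns a minute and never let it run backwards; do not touch the slides or the deck, and leave the bottle, the beaker and the slide box alone.

Things in the scene. Friction and masses are not known exactly. Their poses are not given: they have to be found in the camera images.
- spinner_base: White round base of a hand-cranked slide spinner, 248 mm across, 46 mm high, fixed to the bench; its place and yaw differ each time. Origin: centre of its underside on the bench, on the vertical turning axis. Its own +x axis points to the red pointer, a red upright 34 mm wide, 60 mm high, 117 to 151 mm from the turning axis.
- carousel (a joint): Carousel angle (rad) relative to the base, growing counter-clockwise from above, counting on over whole turns; yellow slot at the pointer at 0 and multiples of 2 pi. 20 turns a minute is 2.09 rad/s. Inertia of hub and deck nominally 0.0127 kg m2 (hidden: 0.75 to 1.35 times that); bearing drag 0.0015 N m per rad/s plus about 0.004 N m dry friction. No brake, no detent.
- crank (a joint): Crank angle minus carousel angle (rad), counter-clockwise positive. Not rigid: a magnetic slip drive turns the carousel with 0.012 N m per rad/s of speed difference, either way. So the carousel follows the crank with a lag of about 1 s; it holds 20 turns a minute when the crank makes about 26, and with the crank held still it slows and stops within a few seconds. Starts anywhere.
- deck_center (a point): Round dark grey deck, 224 mm across, 50 to 60 mm above the bench, 2 kg nominal, on joint carousel, with six radial slots 30 mm wide holding glass slides (tops 66 mm above the bench). Five slots are white with blue end stops, one is yellow, with a 46 mm wide yellow rim end. Do not touch. The point: centre of its top face; its +x axis points along the yellow slot.
- yellow_mark (a point): Point at the rim end of the yellow slot, 111 mm from the turning axis, 60 mm above the bench; turns with the deck.
- pointer (a point): Fixed point just inside the red pointer, 111 mm from the turning axis, 60 mm above the bench: the yellow mark coincides with it when the yellow slot is at the pointer.
- knob_grip (a point): Grip point on the axis of the black upright crank knob, 125 mm above the bench, 60 mm from the turning axis. Knob: 26 to 28 mm in diameter, from 95 to 145 mm above the bench, free to turn about its own axis on a flat blue arm (24 mm wide, 85 to 93 mm above the bench, hub cap to 97 mm) that sweeps full circles above the slides. Starts at any angle.
- bottle: Amber reagent bottle with blue cap, 64 mm in diameter, 130 mm tall, loose. Origin: centre of its underside. Leave alone.
- beaker: Empty glass beaker, 72 mm in diameter, 85 mm tall, loose. Origin: centre of its underside. Leave alone.
- slide_box: Flat blue slide box with white lid, 95 x 170 x 34 mm, loose. Origin: centre of its underside. Leave alone.

How it is judged:
By the outcome, as a careful person would: the job done as asked, in the order asked, and still so for the second after the job is handed in, with the robot touching nothing.
It also fails if it takes over 67 s, if anything falls off the work surface, if the arm or the gripper's body presses on something with over 40 N, if the wrist force passes 120 N, or if a joint passes its speed limit or range.

ROBOT

A 6-joint arm with a two-finger parallel gripper is mounted at the origin on the work surface. World frame = base frame: x ahead of the robot, y to its left, z up, the work surface at z = 0. Lengths are in m, angles in rad, forces in N, time in s.
With the tool pointing down it reaches from about 0.4 to 0.825 m from the base axis. Payload 7 kg.
Tool frame: the origin (TCP) lies on the centre line of the jaws, within the pads' length; the fingertips stand 22 mm ahead of it and the grasp point (between the pads) lies 3 mm ahead of it; z points along the fingers, y is the line along which they close (so a half turn about z gives the same grasp; the last joint's range is limited). The gripper opens to 88 mm and grips with 3 to 60 N. Pads are 19 mm wide; open, the fingers measure 130 mm over their backs; the gripper's body (78 mm by 193 mm) begins 47 mm behind the grasp point.
Start: joints at [-0.86, 0.359, 0.012, 0, -1.224, -0.288], TCP at [0.277, -0.616, 0.212] pointing down, gripper open.
Joint ranges: [-3.07, 3.07], [-1.43, 2.12], [-1.02, 1.25], [-3.03, 1.67], [-3.05, -0], [-3.03, 3.03]. Speed limits (rad/s): [2.39, 2.39, 3.01, 3.14, 3.14, 3.14].

INTERFACE

Orientations are given as [roll, pitch, yaw] about the fixed x, y, z axes, in that order (R = Rz(yaw) Ry(pitch) Rx(roll)).
In Python, from station import arm gives the robot as it stands.
- The arm moves only by the tool arm_command, never from a script. Its argument "series" is one flat list of numbers, 7 for each row, row after row: the turn, a rotation vector about the tool's x, y, z each as a share of 90 degrees, from -1 to 1, then the shift along the tool's x, y, z each as a share of 0.1 m, from -1 to 1, then the opening, from 0 (shut) to 1 (fully open). A call has 1 to 8 rows; each row is the pose to reach, as a shift and turn from the pose commanded when the call began, along the tool's axes at that moment; what a row does not reach only later rows make up. A row lasts 1/8 s, in which the tool goes at most 62.5 mm and 10.7 degrees, less where a joint would pass 70% of its speed; a pose out of reach is approached as far as the arm can. A call with a number of a shift or a turn outside -1 to 1 is refused whole. A call with a gripper value outside its range is refused whole. The fingers move at their own pace and stop on an object; "force" is the grip in N (left out, the last holds). Time passes only in rows, so rows that repeat a pose let the fingers close. It gives the time, the measured TCP pose, the force, the opening and the grip force at its end, in the units of the state.
- arm.get_state(): the state, without advancing time (a new reading comes with each control period).
- arm.grab_frame(name): name is "scene" or "top"; returns the picture (384x512x3 uint8, blue, green, red); there is no depth.
- arm.camera_model(name): a dict with "fovy" (degrees; the focal length in pixels is half the picture's height over the tangent of half this angle, whatever the lens; pixels are square), "cx", "cy" (the principal point, pixels), "pose" (4x4, takes a point from camera to world coordinates). Camera axes: x right, y down, z forward; pixel columns grow to the right and rows downward; lengths in m; the calibration is good to about 2 mm. A picture is of the moment at which its call begins. camera_model takes no time and is no camera call.
- arm.job_done(): hands the job in; it is judged then, once.
The state is a dict: "t": time; "q": joint angles; "qd": joint speeds; "joint_efforts": joint torques, N m; "eef_pos": TCP position; "ee_rot": TCP orientation; "force": force on the tool from outside, world axes, zero at the start; "moment": the same for the moment, N m; "width": finger opening in m; "gripper_force": force on a finger pad.
Only numpy, scipy, OpenCV 4.12 (cv2) and the standard library are available. Lean on these libraries where they do the work, as an engineer would, in place of code of your own. Each camera call takes 0.05 s, during which the arm holds its last target. There are 200 camera calls.

## Working session

There is one attempt and no reset: what is moved stays moved. The work goes in short steps, Python scripts to look and compute and a tool call to move; the robot and the scene stay as the last step left them, time stands still between calls to the robot, and variables do not carry over. Pictures are saved under pics/ and viewed, at most 10 in all, crops included, and the job is handed in when it is done.

Besides the shell and the picture viewer there is one more tool, called by a JSON object that holds its "api" and its "payload", one argument or row to a line. arm_command: Moves the arm, as the interface text tells. Its arguments: {"type":"object","properties":{"series":{"type":"array"},"force":{"type":"number"}},"required":["series"]}

```bash
ls; mkdir -p pics; python3 - <<'E'
from station import arm
import cv2, numpy as np
s=arm.get_state(); print(s)
for n in("scene","top"):
    f=arm.grab_frame(n); cv2.imwrite(f"pics/{n}0.png",f); m=arm.camera_model(n); print(n,{k:(np.round(v,3).tolist() if k=='pose' else v) for k,v in m.items()})
a=[cv2.imread(f"pics/{n}0.png") for n in("scene","top")]
cv2.imwrite("pics/both0.png",cv2.resize(np.hstack(a),(800,300)))
E
```

```text
pics
{'t': 0.0, 'q': array([-8.59903166e-01,  3.59399763e-01,  1.10520378e-02, -3.74154853e-04,
       -1.22407620e+00, -2.88130174e-01]), 'qd': array([-0.00201183, -0.00016106,  0.00092038,  0.001153  ,  0.00029077,
        0.00018468]), 'joint_efforts': array([-7.67969177e-04, -5.82716739e+01,  2.93037021e+01,  6.99683726e+00,
        6.79407429e-03, -1.33301578e-04]), 'eef_pos': array([ 0.27672981, -0.61510406,  0.21130707]), 'ee_rot': array([ 3.13993220e+00, -1.25318690e-04, -2.71895699e+00]), 'force': array([-0.13333822, -0.0486572 ,  0.60047827]), 'moment': array([ 0.02520697,  0.03753525, -0.01318777]), 'gripper_force': 0.0, 'width': 0.08750797086802707}
scene {'fovy': 49.37150186842125, 'cx': 261.02918377786386, 'cy': 190.1248139090415, 'pose': [[0.601, 0.653, -0.461, 1.249], [0.799, -0.497, 0.339, -0.523], [-0.008, -0.572, -0.82, 1.345], [0.0, 0.0, 0.0, 1.0]]}
top {'fovy': 55.38480854514918, 'cx': 256.2645118878476, 'cy': 192.42518828973368, 'pose': [[-0.026, -0.995, 0.092, 0.463], [-1.0, 0.026, -0.004, -0.014], [0.002, -0.092, -0.996, 1.098], [0.0, 0.0, 0.0, 1.0]]}
```

View pics/top0.png

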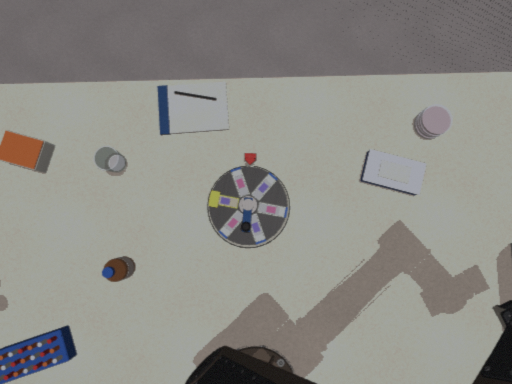

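View pics/scene0.png

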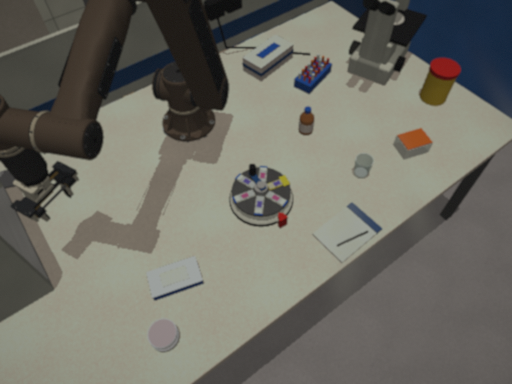

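Top view: the spinner is at about (248,206), the red pointer at (250,158), the yellow rim end at (214,200) and the knob at (246,227). The scene view agrees: knob on the robot side, pointer on the far side, bottle and beaker well clear.

```bash
cat > h.py <<'E'
import cv2, numpy as np
from scipy.spatial.transform import Rotation as R
from station import arm
def px2w(n,uv,z):
    m=arm.camera_model(n); f=192/np.tan(np.radians(m["fovy"]/2)); P=np.array(m["pose"])
    d=P[:3,:3]@[(uv[0]-m["cx"])/f,(uv[1]-m["cy"])/f,1]; o=P[:3,3]
    return o+d*(z-o[2])/d[2]
def w2px(n,p):
    m=arm.camera_model(n); f=192/np.tan(np.radians(m["fovy"]/2)); P=np.array(m["pose"])
    c=P[:3,:3].T@(np.array(p)-P[:3,3]); return np.array([m["cx"]+f*c[0]/c[2],m["cy"]+f*c[1]/c[2]])
def cents(mask,amin=15):
    n,_,st,c=cv2.connectedComponentsWithStats(mask.astype(np.uint8))
    return sorted([(int(st[i,4]),*np.round(c[i],1)) for i in range(1,n) if st[i,4]>=amin],reverse=True)
def hsvmask(f,lo,hi): return cv2.inRange(cv2.cvtColor(f,cv2.COLOR_BGR2HSV),lo,hi)>0
E
python3 - <<'E'
from h import *
for n,roi in(("top",(195,140,300,255)),("scene",(220,155,300,235))):
    f=cv2.imread(f"pics/{n}0.png"); x0,y0,x1,y1=roi; k=np.zeros(f.shape[:2],bool); k[y0:y1,x0:x1]=1
    red=hsvmask(f,(0,150,90),(8,255,255))&k; yel=hsvmask(f,(22,120,90),(35,255,255))&k
    blk=(f.max(2)<35)&k; dark=(f.max(2)<100)&k
    print(n,"red",cents(red),"yel",cents(yel),"blk",cents(blk,8))
    for (a,u,v) in cents(red,10)[:1]: print(" red@.06",px2w(n,(u,v),.06))
    for (a,u,v) in cents(yel)[:1]: print(" yel@.06",px2w(n,(u,v),.06))
    for (a,u,v) in cents(blk,8)[:1]: print(" blk@.145",px2w(n,(u,v),.145), px2w(n,(u,v),.125))
    cs=cv2.findContours(dark.astype(np.uint8),cv2.RETR_EXTERNAL,cv2.CHAIN_APPROX_NONE)[0]
    c=max(cs,key=cv2.contourArea); hl=cv2.convexHull(c); e=cv2.fitEllipse(hl)
    print(" deck ellipse",e,px2w(n,e[0],.06))
    p=np.array([px2w(n,q,.06)[:2] for q in hl[:,0].astype(float)])
    A=np.c_[2*p,np.ones(len(p))]; s=np.linalg.lstsq(A,(p**2).sum(1),rcond=None)[0]
    r=np.sqrt(s[2]+s[0]**2+s[1]**2); print(" circle",s[:2],r, np.abs(np.hypot(*(p-s[:2]).T)-r).max())
t=cv2.imread("pics/top0.png")[145:255,195:300]; s=cv2.imread("pics/scene0.png")[150:240,215:305]
cv2.imwrite("pics/crop0.png",np.hstack([cv2.resize(t,(400,400),interpolation=2),cv2.resize(s,(400,400),interpolation=2)]))
E
```

```text
top red [(79, np.float64(249.6), np.float64(157.6))] yel [(132, np.float64(213.7), np.float64(198.6))] blk [(33, np.float64(245.4), np.float64(226.4))]
 red@.06 [ 0.65918241 -0.00159619  0.06      ]
 yel@.06 [0.54370013 0.1034146  0.06      ]
 blk@.145 [0.46259436 0.01273789 0.145     ] [0.46259478 0.01329865 0.125     ]
 deck ellipse ((244.06114196777344, 232.95423889160156), (24.876815795898438, 35.34345245361328), 96.38636779785156) [0.4442903  0.01933088 0.06      ]
 circle [0.44079637 0.02255652] 0.039517913153427564 0.011679758957013429
scene red [(51, np.float64(281.5), np.float64(216.7))] yel [(68, np.float64(283.8), np.float64(180.5))] blk [(51, np.float64(252.3), np.float64(170.0))]
 red@.06 [ 0.66383893 -0.00363283  0.06      ]
 yel@.06 [0.54317521 0.10378726 0.06      ]
 blk@.145 [0.48385584 0.00105837 0.145     ] [0.47110442 0.00979113 0.125     ]
 deck ellipse ((263.81329345703125, 200.14283752441406), (31.890026092529297, 58.62636184692383), 76.12767791748047) [ 0.56857471 -0.01108254  0.06      ]
 circle [ 0.55093744 -0.00399603] 0.09692592439897031 0.05576743201286549
```

View pics/crop0.png

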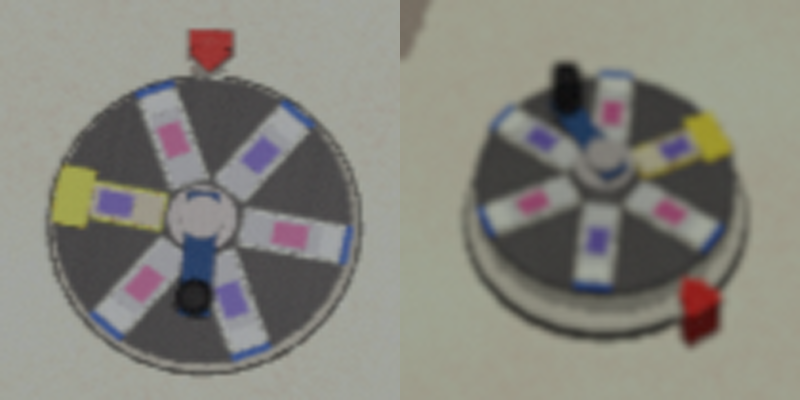

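The crop shows the deck centred at about top-view pixel (248.5,206), with the knob at about (245.7,226.5). The dark mask was broken up by the slots, so I will fit the circle to all of its pieces together.

```bash
python3 - <<'E'
from h import *
f=cv2.imread("pics/top0.png"); sub=np.zeros(f.shape[:2],bool); sub[166:250,200:296]=1
f0=f.astype(int); print("deck grey",f[190,222],"bench",f[150,205])
for th in(85,100,115):
    m=sub&((f.max(2)<th)|hsvmask(f,(100,120,50),(125,255,255))|hsvmask(f,(22,120,90),(35,255,255)))
    m=cv2.morphologyEx(m.astype(np.uint8),cv2.MORPH_OPEN,np.ones((3,3)))
    hl=cv2.convexHull(np.argwhere(m)[:,::-1].astype(np.int32))
    for z in(.06,):
        p=np.array([px2w("top",q,z)[:2] for q in hl[:,0].astype(float)])
        A=np.c_[2*p,np.ones(len(p))]; s=np.linalg.lstsq(A,(p**2).sum(1),rcond=None)[0]
        r=np.sqrt(s[2]+s@np.r_[s[:2]**2,0]/1 if 0 else s[2]+s[0]**2+s[1]**2); print(th,s[:2],r,np.abs(np.hypot(*(p-s[:2]).T)-r).max())
# white hub cap top z=.097
c=px2w("top",(248.4,206),.06);print(c)
for z in (.085,.097):print(px2w("top",(195+203*105/400,145+214*110/400),z))
# knob: both-camera black top face
s=cv2.imread("pics/scene0.png"); print(np.round(w2px("scene",(.463,.013,.145)),1),np.round(w2px("scene",(.463,.013,.095)),1))
st=arm.get_state(); print(st['t'], R.from_euler('xyz',st['ee_rot']).as_matrix().round(3))
E
```

```text
deck grey [70 68 70] bench [156 164 162]
85 [0.52409395 0.00782753] 0.10959024480021409 0.002911915730597195
100 [0.52420922 0.00748709] 0.11123713275002069 0.0020532261673429364
115 [0.52464875 0.00751706] 0.1128069903051863 0.0031843894578004045
[0.52004659 0.00524298 0.06      ]
[0.52463638 0.00494651 0.085     ]
[0.52390133 0.00472226 0.097     ]
[251.6 164.8] [251.9 173.1]
0.1 [[-0.912 -0.41  -0.001]
 [-0.41   0.912  0.001]
 [ 0.     0.002 -1.   ]]
```

{"api": "arm_command", "payload": {
  "series": [0,0,0,-0.42,0.5,0,1,0,0,0,-0.86,0.99,0,1,0,0,0,-0.86,0.99,0,1]
}}

```text
t: 0.48
eef_pos: [0.3154, -0.487, 0.2126]
ee_rot: [3.141, 0.001, -2.716]
force: [0.3, -0.3, -0.3]
width: 0.0878
gripper_force: 0.0
```

{"api": "arm_command", "payload": {
  "series": [0,0,0,-0.42,0.5,0,1,0,0,0,-0.86,0.99,0,1,0,0,0,-0.86,0.99,0,1]
}}

```text
t: 0.85
eef_pos: [0.3534, -0.362, 0.2126]
ee_rot: [-3.141, 0.001, -2.715]
force: [0.6, -1.2, 1.1]
width: 0.0878
gripper_force: 0.0
```

{"api": "arm_command", "payload": {
  "series": [0,0,0,-0.42,0.5,0,1,0,0,0,-0.86,0.99,0,1,0,0,0,-0.86,0.99,0,1]
}}

```text
t: 1.23
eef_pos: [0.3915, -0.2367, 0.2125]
ee_rot: [-3.141, 0.001, -2.715]
force: [0.0, -0.5, -0.2]
width: 0.0876
gripper_force: 0.0
```

{"api": "arm_command", "payload": {
  "series": [0,0,0,-0.42,0.5,0,1,0,0,0,-0.86,0.99,0,1,0,0,0,-0.86,0.99,0,1]
}}

```text
t: 1.6
eef_pos: [0.4295, -0.1113, 0.2124]
ee_rot: [-3.141, 0.0, -2.715]
force: [0.5, -0.7, -0.4]
width: 0.0876
gripper_force: 0.0
```

{"api": "arm_command", "payload": {
  "series": [0,0,0,-0.42,0.5,0,1,0,0,0,-0.83,0.98,0,1,0,0,0,-0.83,0.98,0,1,0,0,0,-0.83,0.98,0,1]
}}

```text
t: 2.1
eef_pos: [0.4637, 0.0093, 0.2118]
ee_rot: [-3.142, -0.001, -2.719]
force: [-0.5, -0.2, -0.6]
width: 0.0876
gripper_force: 0.0
```

```bash
cat > st.py <<'E'
from h import *
s=arm.get_state(); p=s['eef_pos']; print(s['t'],p.round(4),s['ee_rot'].round(3))
M=R.from_euler('xyz',s['ee_rot']).as_matrix()
print("to knob, tool units",(M.T@(np.array([.4643,.0127,.130])-p)/.1).round(3))
E
python3 st.py
```

```text
2.1 [0.4637 0.0093 0.2118] [-3.142e+00 -1.000e-03 -2.719e+00]
to knob, tool units [-0.02   0.028  0.818]
```

{"api": "arm_command", "payload": {
  "series": [0,0,0,0,0,0.4,1,0,0,0,0,0,0.8,1,0,0,0,0,0,0.82,1,0,0,0,0,0,0.82,1]
}}

```text
t: 2.6
eef_pos: [0.4643, 0.0092, 0.1314]
ee_rot: [-3.141, 0.001, -2.72]
force: [0.2, 0.3, 0.4]
width: 0.0878
gripper_force: 0.0
```

{"api": "arm_command", "payload": {
  "series": [0,0,0,0,0,0,0.7,0,0,0,0,0,0,0.5,0,0,0,0,0,0,0.4,0,0,0,0,0,0,0.36,0,0,0,0,0,0,0.32,0,0,0,0,0,0,0.2,0,0,0,0,0,0,0.2],
  "force": 12
}}

```text
t: 3.48
eef_pos: [0.4636, 0.0102, 0.1302]
ee_rot: [3.142, -0.0, -2.719]
force: [-1.0, -0.0, -0.2]
width: 0.0229
gripper_force: 0.0
```

```bash
cat > look.py <<'E'
from h import *
import sys
f=arm.grab_frame("top"); g=arm.grab_frame("scene"); k=sys.argv[1]
cv2.imwrite(f"pics/t{k}.png",f); cv2.imwrite(f"pics/s{k}.png",g)
cv2.imwrite(f"pics/c{k}.png",np.hstack([cv2.resize(f[130:260,185:315],(400,400)),cv2.resize(g[140:250,205:315],(400,400))]))
E
python3 look.py 1; python3 st.py
```

```text
3.575 [0.4636 0.0102 0.1302] [ 3.142 -0.    -2.719]
to knob, tool units [-0.016  0.02   0.002]
```

View pics/c1.png

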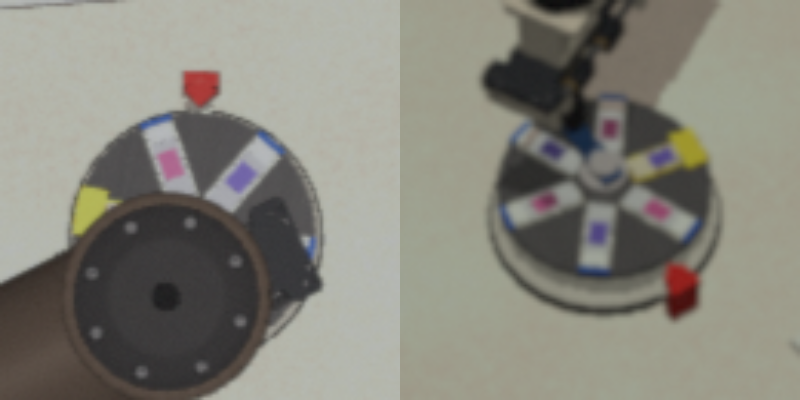

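{"api": "arm_command", "payload": {
  "series": [0,0,0,0,0,0,0.2,0,0,0,0,0,0,0.2]
}}

```text
t: 3.82
eef_pos: [0.4637, 0.0101, 0.1303]
ee_rot: [-3.142, -0.0, -2.719]
force: [-0.1, -0.2, 0.3]
width: 0.0174
gripper_force: 0.0
```

```bash
python3 - <<'E'
from h import *
print(arm.get_state())
g=arm.grab_frame("scene"); cv2.imwrite("pics/z.png",cv2.resize(g[135:205,215:305],(720,560),interpolation=cv2.INTER_CUBIC))
E
```

```text
{'t': 3.825, 'q': array([ 4.48253419e-01,  8.24821854e-02, -5.54541027e-01,  2.03314755e-05,
       -9.33780956e-01, -1.59628423e+00]), 'qd': array([-0.00065201, -0.00072681, -0.00024312,  0.00013617, -0.00040811,
       -0.00083481]), 'joint_efforts': array([ 3.07440634e-03, -3.17430139e+01,  2.49609554e+01,  5.93792886e+00,
       -7.95749249e-02,  1.42109940e-05]), 'eef_pos': array([0.46365092, 0.01013783, 0.1302652 ]), 'ee_rot': array([-3.14157612e+00, -7.42211959e-06, -2.71881504e+00]), 'force': array([-0.12931793, -0.21760064,  0.27252479]), 'moment': array([ 0.02261724, -0.00316054, -0.03454105]), 'gripper_force': 0.02259163939015707, 'width': 0.017429994826316405}
```

View pics/z.png

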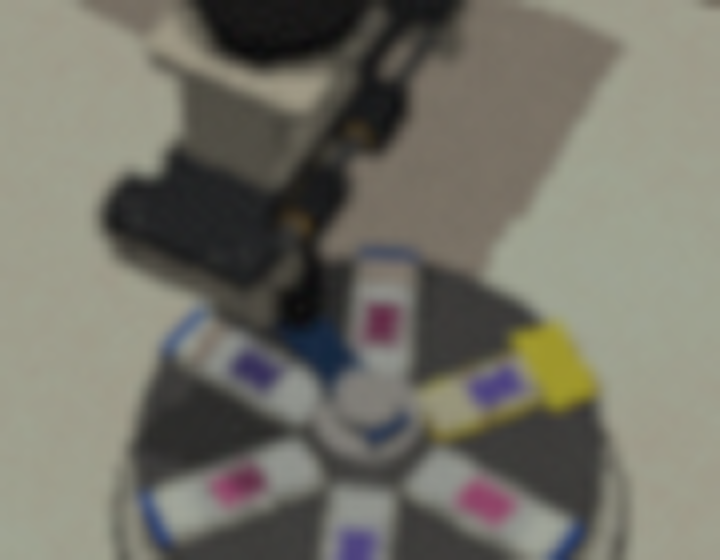

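The crop shows the fingers shut on nothing (17 mm gap), with the black knob's foot still at about scene pixel (252,172). I will open, lift clear and measure the knob again.

{"api": "arm_command", "payload": {
  "series": [0,0,0,0,0,0,0.5,0,0,0,0,0,0,1,0,0,0,0,0,0,1,0,0,0,0,0,-0.3,1,0,0,0,0,0,-0.8,1,0,0,0,0.3,-0.3,-0.8,1,0,0,0,0.8,-0.8,-0.8,1,0,0,0,1,-1,-0.8,1]
}}

```text
t: 4.88
eef_pos: [0.4124, -0.1236, 0.2105]
ee_rot: [-3.141, 0.001, -2.719]
force: [0.7, 0.6, 0.2]
width: 0.0864
gripper_force: 0.0
```

```bash
python3 look.py 2; python3 - <<'E'
from h import *
print(arm.get_state()['eef_pos'])
for n,k in(("top","t2"),("scene","s2"),("top","top0"),("scene","scene0")):
    f=cv2.imread(f"pics/{k}.png"); x0,y0,x1,y1=(205,165,290,250) if n=="top" else (225,150,300,215)
    m=np.zeros(f.shape[:2],bool); m[y0:y1,x0:x1]=1
    blk=(f.max(2)<40)&m
    for a,u,v in cents(blk,8)[:3]: print(k,a,u,v,px2w(n,(u,v),.145).round(4),px2w(n,(u,v),.12).round(4))
E
```

```text
[ 0.41198109 -0.12428915  0.21037465]
t2 27 246.3 226.2 [0.463  0.0104 0.145 ] [0.4631 0.011  0.12  ]
s2 62 251.5 170.3 [ 0.4832 -0.0021  0.145 ] [0.4673 0.0088 0.12  ]
top0 60 245.0 226.3 [0.4629 0.0138 0.145 ] [0.4629 0.0145 0.12  ]
scene0 58 252.2 170.1 [0.484  0.0005 0.145 ] [0.4681 0.0114 0.12  ]
```

View pics/c2.png

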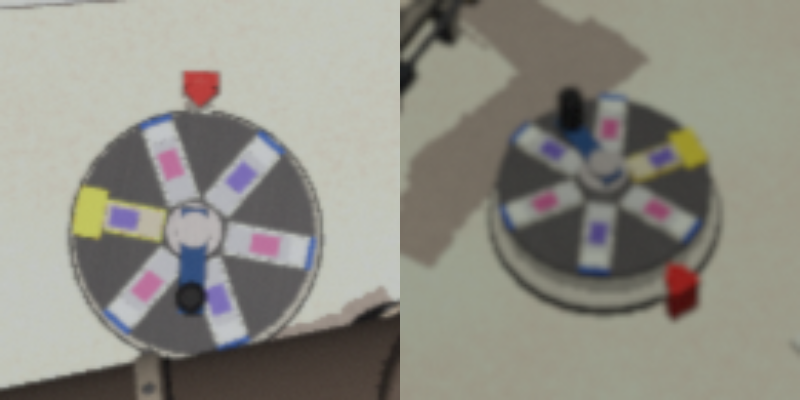

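In the new view the knob stands at top pixel (246,226), about 3 mm from before and exactly on the jaw centre line. So the fingers centred it but did not hold it. I will check the fingertip height against the start picture.

```bash
python3 - <<'E'
from h import *
f=cv2.imread("pics/scene0.png"); g=cv2.imread("pics/scene0.png")
y=np.array([-.41,.912,0]); T=np.array([.277,-.615,.2113])
x0,y0,x1,y1=0,120,120,240
k=5; a=cv2.resize(f[y0:y1,x0:x1],None,fx=k,fy=k,interpolation=cv2.INTER_CUBIC)
a=cv2.convertScaleAbs(a,alpha=2,beta=20)
for s in(-.044,.044,0):
    for dz,c in((0,(0,255,0)),(-.022,(0,0,255)),(.044,(255,0,0))):
        p=(w2px("scene",T+y*s+[0,0,dz])-[x0,y0])*k; cv2.circle(a,tuple(int(v) for v in p),3,c,-1)
cv2.imwrite("pics/mk.png",a)
E
```

```text
(no output)
```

View pics/mk.png

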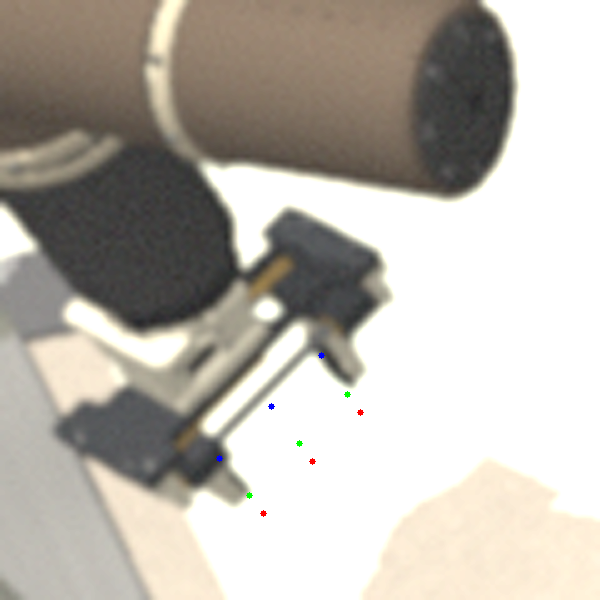

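The fingers seem to end near the TCP marks (green) rather than 22 mm beyond them. So I will grip lower, with the TCP at z of about 0.12, which still clears the arm even with the stated tips. I will watch the width as they close.

```bash
sed -i 's/\[.4643,.0127,.130\]/[.4635,.0108,.120]/' st.py; python3 st.py; python3 - <<'E'
from h import *
f=cv2.imread("pics/scene0.png"); y=np.array([-.41,.912,0]); T=np.array([.277,-.615,.2113])
for s in(-.048,.048):
    for dz in np.arange(.02,-.04,-.005):
        p=w2px("scene",T+y*s+[0,0,dz]); u,v=np.round(p).astype(int); print(s,round(dz,3),f[v,u-2],f[v,u],f[v,u+2])
E
```

```text
4.975 [ 0.412  -0.1243  0.2104] [-3.142 -0.    -2.722]
to knob, tool units [-1.021  1.024  0.904]
-0.048 0.02 [60 68 71] [58 66 68] [52 58 59]
-0.048 0.015 [61 69 72] [57 66 68] [75 84 85]
-0.048 0.01 [59 68 70] [56 63 66] [111 124 124]
-0.048 0.005 [61 70 72] [75 84 86] [121 136 137]
-0.048 -0.0 [79 90 91] [122 136 138] [136 154 153]
-0.048 -0.005 [122 138 137] [136 152 154] [137 153 154]
-0.048 -0.01 [134 151 150] [135 151 154] [136 152 153]
-0.048 -0.015 [136 152 154] [134 151 153] [137 153 153]
-0.048 -0.02 [134 151 153] [137 153 153] [138 155 154]
-0.048 -0.025 [135 151 153] [137 154 154] [137 153 153]
-0.048 -0.03 [135 151 153] [137 154 154] [136 152 154]
-0.048 -0.035 [136 153 153] [136 152 154] [135 151 153]
0.048 0.02 [60 68 67] [36 39 40] [56 65 67]
0.048 0.015 [62 70 67] [32 37 37] [77 86 86]
0.048 0.01 [102 113 110] [53 58 57] [ 97 108 106]
0.048 0.005 [114 127 124] [ 91 102 100] [138 153 149]
0.048 -0.0 [137 153 150] [125 140 136] [142 158 154]
0.048 -0.005 [143 158 154] [141 157 154] [144 160 156]
0.048 -0.01 [143 159 155] [144 159 155] [142 159 155]
0.048 -0.015 [143 159 155] [144 159 155] [142 159 155]
0.048 -0.02 [143 159 155] [143 159 155] [141 159 154]
0.048 -0.025 [143 160 155] [143 159 155] [141 158 155]
0.048 -0.03 [143 159 155] [143 159 155] [141 159 155]
0.048 -0.035 [143 159 155] [143 159 155] [142 158 155]
```

{"api": "arm_command", "payload": {
  "series": [0,0,0,-0.4,0.4,0,1,0,0,0,-0.8,0.8,0,1,0,0,0,-1,1,0.1,1,0,0,0,-1,1,0.5,1,0,0,0,-1,1,0.9,1,0,0,0,-1,1,0.9,0.7,0,0,0,-1,1,0.9,0.5,0,0,0,-1,1,0.9,0.4],
  "force": 12
}}

```text
t: 5.98
eef_pos: [0.4649, 0.0106, 0.122]
ee_rot: [-3.141, 0.003, -2.719]
force: [0.3, 0.8, 1.0]
width: 0.0632
gripper_force: 0.0
```

{"api": "arm_command", "payload": {
  "series": [0,0,0,0,0,0,0.33,0,0,0,0,0,0,0.3,0,0,0,0,0,0,0.25]
}}

```text
t: 6.35
eef_pos: [0.4637, 0.0101, 0.1205]
ee_rot: [3.142, 0.0, -2.719]
force: [-0.1, 0.7, -1.0]
width: 0.0332
gripper_force: 0.0
```

{"api": "arm_command", "payload": {
  "series": [0,0,0,0,0,0,0.2,0,0,0,0,0,0,0.2]
}}

```text
t: 6.6
eef_pos: [0.4636, 0.0101, 0.1203]
ee_rot: [-3.142, -0.0, -2.719]
force: [-0.6, -0.9, 1.8]
width: 0.025
gripper_force: 12.0
```

```bash
python3 st.py; python3 - <<'E'
from h import *
s=arm.get_state(); print(s['force'],s['moment'],s['width'],s['gripper_force'])
g=arm.grab_frame("scene"); k=8; x0,y0=215,125
a=cv2.convertScaleAbs(cv2.resize(g[y0:y0+70,x0:x0+90],None,fx=k,fy=k,interpolation=cv2.INTER_CUBIC),alpha=1.8,beta=15)
T=s['eef_pos']
for z,c in((T[2],(0,255,0)),(T[2]-.022,(0,0,255))):
    p=(w2px("scene",[T[0],T[1],z])-[x0,y0])*k; cv2.circle(a,tuple(int(v) for v in p),3,c,-1)
cv2.imwrite("pics/z2.png",a)
E
```

```text
6.6 [0.4636 0.0101 0.1203] [-3.142 -0.    -2.719]
to knob, tool units [-0.002  0.007  0.003]
[-0.59733453 -0.9096049   1.80753598] [ 0.05375019  0.2896858  -0.02863615] 0.025008017211059982 12.016737305821152
```

View pics/z2.png

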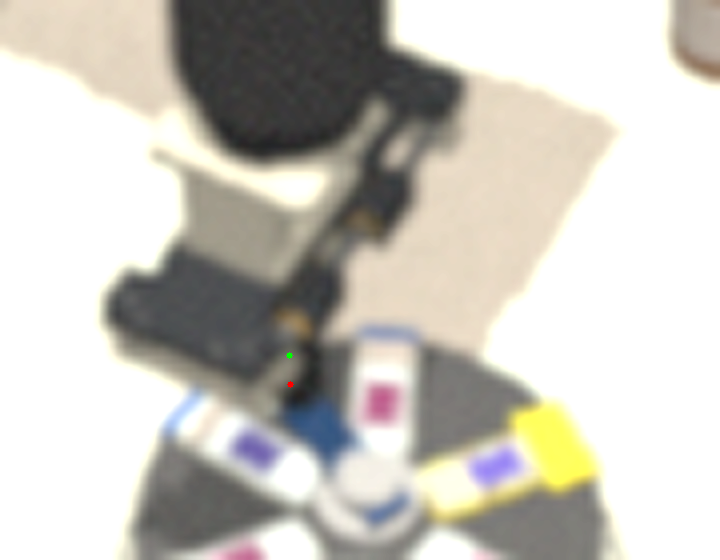

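The grip is on (12 N, 25 mm), but the picture shows the fingertips near z of 0.125, only the top of the knob. I will re-grip 12 mm lower.

{"api": "arm_command", "payload": {
  "series": [0,0,0,0,0,0,0.4,0,0,0,0,0,0,0.4,0,0,0,0,0,0.06,0.4,0,0,0,0,0,0.12,0.4,0,0,0,0,0,0.12,0.4]
}}

```text
t: 7.28
eef_pos: [0.4631, 0.01, 0.1075]
ee_rot: [3.141, -0.001, -2.719]
force: [-0.3, 0.5, -0.1]
width: 0.0349
gripper_force: 0.0
```

{"api": "arm_command", "payload": {
  "series": [0,0,0,0,0,0,0.3,0,0,0,0,0,0,0.2,0,0,0,0,0,0,0.1,0,0,0,0,0,0,0.1],
  "force": 20
}}

```text
t: 7.78
eef_pos: [0.4637, 0.0102, 0.1083]
ee_rot: [-3.142, 0.0, -2.719]
force: [-0.0, 0.7, -1.2]
width: 0.0261
gripper_force: 20.0
```

```bash
cat > gen.py <<'E'
import json,sys,numpy as np
# usage: gen.py "deg list" ; commanded state kept in cmd.json (world xy m, phase rad)
C=np.array([.524,.0065]); r=.0603; yaw=-2.719
M=np.array([[np.cos(yaw),np.sin(yaw)],[np.sin(yaw),-np.cos(yaw)]]) # columns: tool x, tool y
try: s=json.load(open("cmd.json"))
except OSError: s=dict(p=[.4637,.0102],phi=float(np.arctan2(.0037,-.0603)))
p=np.array(s["p"]); phi=s["phi"]; rows=[]; base=p
def flush():
    global rows,base
    if rows: print(len(rows),"["+", ".join(f"0, 0, 0, {a:g}, {b:g}, 0, 0.1" for a,b in rows)+"]"); base=base+M@np.array(rows[-1])*.1; rows=[]
for d in eval(sys.argv[1]):
    phi+=np.radians(d); q=C+r*np.array([np.cos(phi),np.sin(phi)])
    t=(M.T@(q-base)/.1).round(2)
    if len(rows)==8 or abs(t).max()>1: flush(); t=(M.T@(q-base)/.1).round(2)
    rows.append(t+0.0)
flush(); json.dump(dict(p=list(base),phi=phi),open("cmd.json","w")); print("phi",phi%(2*np.pi))
E
python3 gen.py "[5,10,15]+[19]*29"
```

```text
8 [0, 0, 0, 0.02, -0.05, 0, 0.1, 0, 0, 0, 0.05, -0.15, 0, 0.1, 0, 0, 0, 0.07, -0.3, 0, 0.1, 0, 0, 0, 0.03, -0.5, 0, 0.1, 0, 0, 0, -0.07, -0.67, 0, 0.1, 0, 0, 0, -0.23, -0.8, 0, 0.1, 0, 0, 0, -0.41, -0.87, 0, 0.1, 0, 0, 0, -0.61, -0.88, 0, 0.1]
6 [0, 0, 0, -0.19, 0.06, 0, 0.1, 0, 0, 0, -0.35, 0.17, 0, 0.1, 0, 0, 0, -0.47, 0.34, 0, 0.1, 0, 0, 0, -0.52, 0.53, 0, 0.1, 0, 0, 0, -0.51, 0.73, 0, 0.1, 0, 0, 0, -0.44, 0.91, 0, 0.1]
5 [0, 0, 0, 0.13, 0.15, 0, 0.1, 0, 0, 0, 0.3, 0.25, 0, 0.1, 0, 0, 0, 0.5, 0.29, 0, 0.1, 0, 0, 0, 0.69, 0.26, 0, 0.1, 0, 0, 0, 0.87, 0.18, 0, 0.1]
5 [0, 0, 0, 0.14, -0.15, 0, 0.1, 0, 0, 0, 0.23, -0.33, 0, 0.1, 0, 0, 0, 0.25, -0.53, 0, 0.1, 0, 0, 0, 0.2, -0.72, 0, 0.1, 0, 0, 0, 0.1, -0.89, 0, 0.1]
6 [0, 0, 0, -0.16, -0.12, 0, 0.1, 0, 0, 0, -0.34, -0.19, 0, 0.1, 0, 0, 0, -0.54, -0.2, 0, 0.1, 0, 0, 0, -0.73, -0.14, 0, 0.1, 0, 0, 0, -0.89, -0.02, 0, 0.1, 0, 0, 0, -1, 0.15, 0, 0.1]
2 [0, 0, 0, -0.05, 0.19, 0, 0.1, 0, 0, 0, -0.04, 0.39, 0, 0.1]
phi 0.6543019598080502
```

{"api": "arm_command", "payload": {
  "series": [0,0,0,0.02,-0.05,0,0.1,0,0,0,0.05,-0.15,0,0.1,0,0,0,0.07,-0.3,0,0.1,0,0,0,0.03,-0.5,0,0.1,0,0,0,-0.07,-0.67,0,0.1,0,0,0,-0.23,-0.8,0,0.1,0,0,0,-0.41,-0.87,0,0.1,0,0,0,-0.61,-0.88,0,0.1]
}}

```text
t: 8.78
eef_pos: [0.5556, -0.0445, 0.1081]
ee_rot: [3.139, -0.0, -2.72]
force: [-10.4, 16.5, 9.5]
width: 0.0256
gripper_force: 20.2
```

{"api": "arm_command", "payload": {
  "series": [0,0,0,-0.19,0.06,0,0.1,0,0,0,-0.35,0.17,0,0.1,0,0,0,-0.47,0.34,0,0.1,0,0,0,-0.52,0.53,0,0.1,0,0,0,-0.51,0.73,0,0.1,0,0,0,-0.44,0.91,0,0.1]
}}

```text
t: 9.52
eef_pos: [0.5579, 0.0568, 0.1082]
ee_rot: [-3.141, 0.001, -2.719]
force: [-0.5, -1.6, 3.4]
width: 0.0259
gripper_force: 20.0
```

{"api": "arm_command", "payload": {
  "series": [0,0,0,0.13,0.15,0,0.1,0,0,0,0.3,0.25,0,0.1,0,0,0,0.5,0.29,0,0.1,0,0,0,0.69,0.26,0,0.1,0,0,0,0.87,0.18,0,0.1]
}}

```text
t: 10.15
eef_pos: [0.4704, 0.036, 0.1084]
ee_rot: [-3.141, 0.001, -2.718]
force: [9.8, -4.9, -7.3]
width: 0.0259
gripper_force: 19.9
```

{"api": "arm_command", "payload": {
  "series": [0,0,0,0.14,-0.15,0,0.1,0,0,0,0.23,-0.33,0,0.1,0,0,0,0.25,-0.53,0,0.1,0,0,0,0.2,-0.72,0,0.1,0,0,0,0.1,-0.89,0,0.1]
}}

```text
t: 10.78
eef_pos: [0.5005, -0.049, 0.1083]
ee_rot: [3.141, 0.004, -2.72]
force: [7.2, 14.5, -5.0]
width: 0.0261
gripper_force: 20.0
```

{"api": "arm_command", "payload": {
  "series": [0,0,0,-0.16,-0.12,0,0.1,0,0,0,-0.34,-0.19,0,0.1,0,0,0,-0.54,-0.2,0,0.1,0,0,0,-0.73,-0.14,0,0.1,0,0,0,-0.89,-0.02,0,0.1,0,0,0,-1,0.15,0,0.1]
}}

```text
t: 11.52
eef_pos: [0.5838, 0.0052, 0.1082]
ee_rot: [-3.142, -0.001, -2.72]
force: [-4.3, 0.3, 5.6]
width: 0.0258
gripper_force: 20.1
```

{"api": "arm_command", "payload": {
  "series": [0,0,0,-0.05,0.19,0,0.1,0,0,0,-0.04,0.39,0,0.1]
}}

```text
t: 11.78
eef_pos: [0.5715, 0.0438, 0.1082]
ee_rot: [-3.141, 0.0, -2.719]
force: [-1.3, -2.4, 5.0]
width: 0.0258
gripper_force: 20.0
```

```bash
cat > ang.py <<'E'
from h import *
import json,sys
C=np.array([.524,.0065]); PA=-.065
def yel(n="scene",save=None):
    t=arm.get_state()['t']; f=arm.grab_frame(n)
    if save: cv2.imwrite(f"pics/{save}.png",f)
    x0,y0,x1,y1=(222,160,300,228) if n=="scene" else (200,160,297,252)
    m=np.zeros(f.shape[:2],bool); m[y0:y1,x0:x1]=1
    c=cents(hsvmask(f,(22,110,80),(36,255,255))&m,8)
    if not c: print(n,t,"no yellow"); return
    a,u,v=c[0]; w=px2w(n,(u,v),.06)[:2]-C
    print(f"{n} t={t:.3f} area={a} r={np.hypot(*w):.4f} rel={(np.arctan2(w[1],w[0])-PA)%(2*np.pi):.3f}")
if __name__=="__main__":
    for n in sys.argv[1:]: yel(n,f"{n}_{arm.get_state()['t']:.2f}")
    s=arm.get_state(); print(s['eef_pos'].round(4),s['force'].round(1))
E
python3 ang.py scene; cat cmd.json; python3 gen.py "[21]+[19]*8"
```

```text
scene t=11.775 area=85 r=0.0971 rel=0.881
[0.57   0.0452 0.1083] [-0.6  3.1  2.1]
{"p": [0.5715889830458305, 0.04336575549171926], "phi": 13.220672574167223}6 [0, 0, 0, 0.09, 0.2, 0, 0.1, 0, 0, 0, 0.22, 0.34, 0, 0.1, 0, 0, 0, 0.4, 0.43, 0, 0.1, 0, 0, 0, 0.6, 0.46, 0, 0.1, 0, 0, 0, 0.79, 0.42, 0, 0.1, 0, 0, 0, 0.97, 0.33, 0, 0.1]
3 [0, 0, 0, 0.13, -0.15, 0, 0.1, 0, 0, 0, 0.2, -0.34, 0, 0.1, 0, 0, 0, 0.21, -0.54, 0, 0.1]
phi 3.673721565758246
```

{"api": "arm_command", "payload": {
  "series": [0,0,0,0.09,0.2,0,0.1,0,0,0,0.22,0.34,0,0.1,0,0,0,0.4,0.43,0,0.1,0,0,0,0.6,0.46,0,0.1,0,0,0,0.79,0.42,0,0.1,0,0,0,0.97,0.33,0,0.1]
}}

```text
t: 12.58
eef_pos: [0.4688, 0.0328, 0.1084]
ee_rot: [-3.141, 0.001, -2.718]
force: [11.4, -5.3, -6.9]
width: 0.0258
gripper_force: 19.9
```

{"api": "arm_command", "payload": {
  "series": [0,0,0,0.13,-0.15,0,0.1,0,0,0,0.2,-0.34,0,0.1,0,0,0,0.21,-0.54,0,0.1]
}}

```text
t: 12.95
eef_pos: [0.4728, -0.0254, 0.1084]
ee_rot: [3.141, 0.002, -2.719]
force: [6.2, 4.4, -5.9]
width: 0.0257
gripper_force: 19.9
```

```bash
sed -i 's/C=np.array(\[.524,.0065\]); r=.0603/C=np.array([.524,.0075]); r=.0599/' gen.py
python3 ang.py scene; python3 gen.py "[21]+[19]*15"
```

```text
scene 12.95 no yellow
[ 0.4739 -0.0264  0.1083] [ 3.1 -2.1 -1.5]
6 [0, 0, 0, -0.07, -0.2, 0, 0.1, 0, 0, 0, -0.18, -0.35, 0, 0.1, 0, 0, 0, -0.35, -0.47, 0, 0.1, 0, 0, 0, -0.54, -0.52, 0, 0.1, 0, 0, 0, -0.74, -0.5, 0, 0.1, 0, 0, 0, -0.92, -0.43, 0, 0.1]
5 [0, 0, 0, -0.15, 0.13, 0, 0.1, 0, 0, 0, -0.24, 0.31, 0, 0.1, 0, 0, 0, -0.28, 0.5, 0, 0.1, 0, 0, 0, -0.25, 0.7, 0, 0.1, 0, 0, 0, -0.16, 0.87, 0, 0.1]
5 [0, 0, 0, 0.15, 0.14, 0, 0.1, 0, 0, 0, 0.33, 0.22, 0, 0.1, 0, 0, 0, 0.53, 0.24, 0, 0.1, 0, 0, 0, 0.72, 0.19, 0, 0.1, 0, 0, 0, 0.88, 0.08, 0, 0.1]
phi 2.731243769681317
```

{"api": "arm_command", "payload": {
  "series": [0,0,0,-0.07,-0.2,0,0.1,0,0,0,-0.18,-0.35,0,0.1,0,0,0,-0.35,-0.47,0,0.1,0,0,0,-0.54,-0.52,0,0.1,0,0,0,-0.74,-0.5,0,0.1,0,0,0,-0.92,-0.43,0,0.1]
}}

```text
t: 13.75
eef_pos: [0.5743, -0.0257, 0.1081]
ee_rot: [3.141, -0.002, -2.72]
force: [-8.6, 5.2, 9.5]
width: 0.0256
gripper_force: 20.1
```

{"api": "arm_command", "payload": {
  "series": [0,0,0,-0.15,0.13,0,0.1,0,0,0,-0.24,0.31,0,0.1,0,0,0,-0.28,0.5,0,0.1,0,0,0,-0.25,0.7,0,0.1,0,0,0,-0.16,0.87,0,0.1]
}}

```text
t: 14.38
eef_pos: [0.5521, 0.0605, 0.1082]
ee_rot: [-3.141, -0.001, -2.718]
force: [-3.0, -6.0, 6.3]
width: 0.0259
gripper_force: 20.1
```

```bash
python3 ang.py scene
```

```text
scene t=14.375 area=107 r=0.0972 rel=6.052
[0.5503 0.0611 0.1082] [-3.6 -0.4  3.8]
```

{"api": "arm_command", "payload": {
  "series": [0,0,0,0.15,0.14,0,0.1,0,0,0,0.33,0.22,0,0.1,0,0,0,0.53,0.24,0,0.1,0,0,0,0.72,0.19,0,0.1,0,0,0,0.88,0.08,0,0.1]
}}

```text
t: 15.05
eef_pos: [0.4684, 0.0311, 0.1083]
ee_rot: [3.141, -0.0, -2.718]
force: [2.5, -1.2, 0.2]
width: 0.0259
gripper_force: 20.0
```

```bash
python3 gen.py "[19]*54"
```

```text
6 [0, 0, 0, 0.13, -0.15, 0, 0.1, 0, 0, 0, 0.19, -0.34, 0, 0.1, 0, 0, 0, 0.19, -0.54, 0, 0.1, 0, 0, 0, 0.13, -0.73, 0, 0.1, 0, 0, 0, 0.01, -0.88, 0, 0.1, 0, 0, 0, -0.16, -0.99, 0, 0.1]
8 [0, 0, 0, -0.19, -0.05, 0, 0.1, 0, 0, 0, -0.39, -0.03, 0, 0.1, 0, 0, 0, -0.57, 0.05, 0, 0.1, 0, 0, 0, -0.71, 0.18, 0, 0.1, 0, 0, 0, -0.81, 0.36, 0, 0.1, 0, 0, 0, -0.84, 0.55, 0, 0.1, 0, 0, 0, -0.8, 0.75, 0, 0.1, 0, 0, 0, -0.71, 0.92, 0, 0.1]
6 [0, 0, 0, 0.15, 0.13, 0, 0.1, 0, 0, 0, 0.33, 0.21, 0, 0.1, 0, 0, 0, 0.53, 0.22, 0, 0.1, 0, 0, 0, 0.72, 0.17, 0, 0.1, 0, 0, 0, 0.88, 0.06, 0, 0.1, 0, 0, 0, 1, -0.09, 0, 0.1]
8 [0, 0, 0, 0.06, -0.19, 0, 0.1, 0, 0, 0, 0.06, -0.39, 0, 0.1, 0, 0, 0, -0.01, -0.57, 0, 0.1, 0, 0, 0, -0.13, -0.73, 0, 0.1, 0, 0, 0, -0.3, -0.83, 0, 0.1, 0, 0, 0, -0.49, -0.88, 0, 0.1, 0, 0, 0, -0.69, -0.86, 0, 0.1, 0, 0, 0, -0.87, -0.78, 0, 0.1]
5 [0, 0, 0, -0.14, 0.14, 0, 0.1, 0, 0, 0, -0.23, 0.32, 0, 0.1, 0, 0, 0, -0.26, 0.51, 0, 0.1, 0, 0, 0, -0.22, 0.71, 0, 0.1, 0, 0, 0, -0.12, 0.88, 0, 0.1]
6 [0, 0, 0, 0.15, 0.13, 0, 0.1, 0, 0, 0, 0.33, 0.2, 0, 0.1, 0, 0, 0, 0.53, 0.21, 0, 0.1, 0, 0, 0, 0.72, 0.16, 0, 0.1, 0, 0, 0, 0.88, 0.05, 0, 0.1, 0, 0, 0, 1, -0.11, 0, 0.1]
8 [0, 0, 0, 0.05, -0.19, 0, 0.1, 0, 0, 0, 0.05, -0.39, 0, 0.1, 0, 0, 0, -0.02, -0.57, 0, 0.1, 0, 0, 0, -0.15, -0.73, 0, 0.1, 0, 0, 0, -0.32, -0.83, 0, 0.1, 0, 0, 0, -0.51, -0.87, 0, 0.1, 0, 0, 0, -0.71, -0.85, 0, 0.1, 0, 0, 0, -0.88, -0.76, 0, 0.1]
6 [0, 0, 0, -0.15, 0.14, 0, 0.1, 0, 0, 0, -0.23, 0.32, 0, 0.1, 0, 0, 0, -0.26, 0.51, 0, 0.1, 0, 0, 0, -0.22, 0.71, 0, 0.1, 0, 0, 0, -0.12, 0.88, 0, 0.1, 0, 0, 0, 0.04, 1, 0, 0.1]
1 [0, 0, 0, 0.18, 0.07, 0, 0.1]
phi 1.7887659736043346
```

{"api": "arm_command", "payload": {
  "series": [0,0,0,0.13,-0.15,0,0.1,0,0,0,0.19,-0.34,0,0.1,0,0,0,0.19,-0.54,0,0.1,0,0,0,0.13,-0.73,0,0.1,0,0,0,0.01,-0.88,0,0.1,0,0,0,-0.16,-0.99,0,0.1]
}}

```text
t: 15.8
eef_pos: [0.5256, -0.0532, 0.1082]
ee_rot: [3.141, 0.0, -2.72]
force: [-0.3, 9.7, 3.9]
width: 0.026
gripper_force: 20.1
```

{"api": "arm_command", "payload": {
  "series": [0,0,0,-0.19,-0.05,0,0.1,0,0,0,-0.39,-0.03,0,0.1,0,0,0,-0.57,0.05,0,0.1,0,0,0,-0.71,0.18,0,0.1,0,0,0,-0.81,0.36,0,0.1,0,0,0,-0.84,0.55,0,0.1,0,0,0,-0.8,0.75,0,0.1,0,0,0,-0.71,0.92,0,0.1]
}}

```text
t: 16.8
eef_pos: [0.5514, 0.0608, 0.1082]
ee_rot: [-3.141, -0.001, -2.719]
force: [-2.3, -4.5, 6.5]
width: 0.0256
gripper_force: 20.1
```

{"api": "arm_command", "payload": {
  "series": [0,0,0,0.15,0.13,0,0.1,0,0,0,0.33,0.21,0,0.1,0,0,0,0.53,0.22,0,0.1,0,0,0,0.72,0.17,0,0.1,0,0,0,0.88,0.06,0,0.1,0,0,0,1,-0.09,0,0.1]
}}

```text
t: 17.55
eef_pos: [0.4635, 0.0104, 0.1083]
ee_rot: [-3.142, -0.0, -2.718]
force: [3.3, 0.5, -2.3]
width: 0.0259
gripper_force: 20.0
```

{"api": "arm_command", "payload": {
  "series": [0,0,0,0.06,-0.19,0,0.1,0,0,0,0.06,-0.39,0,0.1,0,0,0,-0.01,-0.57,0,0.1,0,0,0,-0.13,-0.73,0,0.1,0,0,0,-0.3,-0.83,0,0.1,0,0,0,-0.49,-0.88,0,0.1,0,0,0,-0.69,-0.86,0,0.1,0,0,0,-0.87,-0.78,0,0.1]
}}

```text
t: 18.55
eef_pos: [0.5752, -0.0246, 0.1081]
ee_rot: [3.14, -0.002, -2.72]
force: [-9.5, 6.9, 12.0]
width: 0.026
gripper_force: 20.2
```

{"api": "arm_command", "payload": {
  "series": [0,0,0,-0.14,0.14,0,0.1,0,0,0,-0.23,0.32,0,0.1,0,0,0,-0.26,0.51,0,0.1,0,0,0,-0.22,0.71,0,0.1,0,0,0,-0.12,0.88,0,0.1]
}}

```text
t: 19.18
eef_pos: [0.5502, 0.0613, 0.1082]
ee_rot: [-3.141, 0.0, -2.719]
force: [-1.0, -2.8, 5.0]
width: 0.0256
gripper_force: 20.1
```

{"api": "arm_command", "payload": {
  "series": [0,0,0,0.15,0.13,0,0.1,0,0,0,0.33,0.2,0,0.1,0,0,0,0.53,0.21,0,0.1,0,0,0,0.72,0.16,0,0.1,0,0,0,0.88,0.05,0,0.1,0,0,0,1,-0.11,0,0.1]
}}

```text
t: 19.92
eef_pos: [0.4633, 0.009, 0.1084]
ee_rot: [-3.142, 0.001, -2.718]
force: [7.2, 0.6, -4.9]
width: 0.0261
gripper_force: 19.9
```

{"api": "arm_command", "payload": {
  "series": [0,0,0,0.05,-0.19,0,0.1,0,0,0,0.05,-0.39,0,0.1,0,0,0,-0.02,-0.57,0,0.1,0,0,0,-0.15,-0.73,0,0.1,0,0,0,-0.32,-0.83,0,0.1,0,0,0,-0.51,-0.87,0,0.1,0,0,0,-0.71,-0.85,0,0.1,0,0,0,-0.88,-0.76,0,0.1]
}}

```text
t: 20.92
eef_pos: [0.5753, -0.0239, 0.1082]
ee_rot: [3.141, -0.001, -2.72]
force: [-4.9, 3.1, 7.4]
width: 0.0258
gripper_force: 20.1
```

{"api": "arm_command", "payload": {
  "series": [0,0,0,-0.15,0.14,0,0.1,0,0,0,-0.23,0.32,0,0.1,0,0,0,-0.26,0.51,0,0.1,0,0,0,-0.22,0.71,0,0.1,0,0,0,-0.12,0.88,0,0.1,0,0,0,0.04,1,0,0.1]
}}

```text
t: 21.68
eef_pos: [0.5298, 0.0671, 0.1082]
ee_rot: [3.141, 0.001, -2.719]
force: [0.3, -1.3, 3.5]
width: 0.0257
gripper_force: 20.0
```

{"api": "arm_command", "payload": {
  "series": [0,0,0,0.18,0.07,0,0.1]
}}

```text
t: 21.8
eef_pos: [0.5102, 0.066, 0.1082]
ee_rot: [3.141, 0.001, -2.718]
force: [1.3, -3.6, 3.8]
width: 0.0257
gripper_force: 20.0
```

```bash
python3 ang.py scene
```

```text
scene 21.8 no yellow
[0.5078 0.0651 0.1082] [-5.7  0.2  6.2]
```

```bash
python3 gen.py "[21]+[19]*9"
```

```text
7 [0, 0, 0, 0.22, 0.01, 0, 0.1, 0, 0, 0, 0.4, -0.05, 0, 0.1, 0, 0, 0, 0.56, -0.18, 0, 0.1, 0, 0, 0, 0.67, -0.34, 0, 0.1, 0, 0, 0, 0.72, -0.53, 0, 0.1, 0, 0, 0, 0.7, -0.73, 0, 0.1, 0, 0, 0, 0.62, -0.91, 0, 0.1]
3 [0, 0, 0, -0.13, -0.15, 0, 0.1, 0, 0, 0, -0.31, -0.24, 0, 0.1, 0, 0, 0, -0.5, -0.27, 0, 0.1]
phi 5.139798137433424
```

{"api": "arm_command", "payload": {
  "series": [0,0,0,0.22,0.01,0,0.1,0,0,0,0.4,-0.05,0,0.1,0,0,0,0.56,-0.18,0,0.1,0,0,0,0.67,-0.34,0,0.1,0,0,0,0.72,-0.53,0,0.1,0,0,0,0.7,-0.73,0,0.1,0,0,0,0.62,-0.91,0,0.1]
}}

```text
t: 22.72
eef_pos: [0.4924, -0.0444, 0.1083]
ee_rot: [3.141, 0.001, -2.72]
force: [3.2, 6.6, -0.8]
width: 0.0259
gripper_force: 20.0
```

{"api": "arm_command", "payload": {
  "series": [0,0,0,-0.13,-0.15,0,0.1,0,0,0,-0.31,-0.24,0,0.1,0,0,0,-0.5,-0.27,0,0.1]
}}

```text
t: 23.1
eef_pos: [0.5494, -0.0476, 0.1081]
ee_rot: [3.14, 0.001, -2.72]
force: [-4.3, 11.2, 8.6]
width: 0.0256
gripper_force: 20.1
```

```bash
python3 ang.py scene; cat > sim.py <<'E'
import numpy as np
def sim(th,w,rows,I=.0127,Fc=.004):
    """rows: deg per 1/8 s row (negative code None=camera pause .05s)"""
    dt=1e-3; wc=np.radians(rows[0])*8
    for d in rows:
        tgt=np.radians(d)*8
        for _ in range(125):
            wc+=(tgt-wc)*dt/.05
            tq=.012*(wc-w)-.0015*w
            if w<=0 and abs(tq)<Fc: w=0; continue
            w=max(0,w+dt*(tq-Fc*(1 if w>0 else np.sign(tq)))/I); th+=w*dt
    return th,w
E
python3 - <<'E'
from sim import *
rows=[16,13,11]+[10]*13
for k in(.75,1,1.35):
    print(k,sim(5.0,2.0,rows,.0127*k))
E
```

```text
scene t=23.100 area=97 r=0.0964 rel=4.954
[ 0.5513 -0.0465  0.1081] [-0.6 10.1  8.4]
0.75 (np.float64(7.767067909367411), np.float64(1.0266416119757178))
1 (np.float64(7.927729468250814), np.float64(1.0992764471983085))
1.35 (np.float64(8.098446673663474), np.float64(1.1984524632583458))
```

The hold is confirmed: 17.75 rad in 8.725 s, which is 19.4 turns a minute. Now I will slow down.

```bash
python3 gen.py "[16,13,11]+[10]*7"; python3 - <<'E'
from sim import *
for k in(.75,1,1.35): print(k,sim(4.954,2.0,[16,13,11]+[10]*7,.0127*k))
E
```

```text
8 [0, 0, 0, -0.17, 0.02, 0, 0.1, 0, 0, 0, -0.29, 0.08, 0, 0.1, 0, 0, 0, -0.39, 0.14, 0, 0.1, 0, 0, 0, -0.46, 0.22, 0, 0.1, 0, 0, 0, -0.52, 0.3, 0, 0.1, 0, 0, 0, -0.56, 0.4, 0, 0.1, 0, 0, 0, -0.59, 0.5, 0, 0.1, 0, 0, 0, -0.6, 0.6, 0, 0.1]
2 [0, 0, 0, 0.01, 0.1, 0, 0.1, 0, 0, 0, 0.04, 0.21, 0, 0.1]
phi 0.7764750074476154
0.75 (np.float64(6.903087083217023), np.float64(1.1818611395618175))
1 (np.float64(6.995983476982996), np.float64(1.2877602895283762))
1.35 (np.float64(7.084606838311949), np.float64(1.402723377121712))
```

{"api": "arm_command", "payload": {
  "series": [0,0,0,-0.17,0.02,0,0.1,0,0,0,-0.29,0.08,0,0.1,0,0,0,-0.39,0.14,0,0.1,0,0,0,-0.46,0.22,0,0.1,0,0,0,-0.52,0.3,0,0.1,0,0,0,-0.56,0.4,0,0.1,0,0,0,-0.59,0.5,0,0.1,0,0,0,-0.6,0.6,0,0.1]
}}

```text
t: 24.15
eef_pos: [0.5785, 0.0321, 0.1082]
ee_rot: [-3.141, -0.001, -2.719]
force: [-1.8, -0.9, 6.6]
width: 0.0257
gripper_force: 20.1
```

{"api": "arm_command", "payload": {
  "series": [0,0,0,0.01,0.1,0,0.1,0,0,0,0.04,0.21,0,0.1]
}}

```text
t: 24.4
eef_pos: [0.566, 0.05, 0.1082]
ee_rot: [-3.142, -0.0, -2.719]
force: [-2.1, -1.3, 4.5]
width: 0.0258
gripper_force: 20.1
```

```bash
python3 ang.py scene top; python3 - <<'E'
from sim import *
for k in(.75,1,1.35): print(k,sim(7,1.28,[8]*25,.0127*k))
E
python3 gen.py "[8]*24"
```

```text
scene t=24.400 area=92 r=0.0966 rel=0.776
top 24.45 no yellow
[0.5655 0.0504 0.1082] [-1.5 -2.3  3.5]
0.75 (np.float64(9.58303169355385), np.float64(0.7035372112587325))
1 (np.float64(9.705375423818513), np.float64(0.7176174536959447))
1.35 (np.float64(9.854064387233446), np.float64(0.7463650480233803))
8 [0, 0, 0, 0.03, 0.07, 0, 0.1, 0, 0, 0, 0.08, 0.14, 0, 0.1, 0, 0, 0, 0.13, 0.21, 0, 0.1, 0, 0, 0, 0.19, 0.26, 0, 0.1, 0, 0, 0, 0.26, 0.31, 0, 0.1, 0, 0, 0, 0.34, 0.34, 0, 0.1, 0, 0, 0, 0.42, 0.37, 0, 0.1, 0, 0, 0, 0.5, 0.38, 0, 0.1]
8 [0, 0, 0, 0.08, 0.01, 0, 0.1, 0, 0, 0, 0.17, 0, 0, 0.1, 0, 0, 0, 0.25, -0.02, 0, 0.1, 0, 0, 0, 0.33, -0.05, 0, 0.1, 0, 0, 0, 0.4, -0.1, 0, 0.1, 0, 0, 0, 0.46, -0.15, 0, 0.1, 0, 0, 0, 0.52, -0.21, 0, 0.1, 0, 0, 0, 0.57, -0.28, 0, 0.1]
8 [0, 0, 0, 0.04, -0.07, 0, 0.1, 0, 0, 0, 0.07, -0.15, 0, 0.1, 0, 0, 0, 0.08, -0.23, 0, 0.1, 0, 0, 0, 0.09, -0.31, 0, 0.1, 0, 0, 0, 0.08, -0.4, 0, 0.1, 0, 0, 0, 0.07, -0.48, 0, 0.1, 0, 0, 0, 0.04, -0.56, 0, 0.1, 0, 0, 0, 0, -0.63, 0, 0.1]
phi 4.12750717127669
```

{"api": "arm_command", "payload": {
  "series": [0,0,0,0.03,0.07,0,0.1,0,0,0,0.08,0.14,0,0.1,0,0,0,0.13,0.21,0,0.1,0,0,0,0.19,0.26,0,0.1,0,0,0,0.26,0.31,0,0.1,0,0,0,0.34,0.34,0,0.1,0,0,0,0.42,0.37,0,0.1,0,0,0,0.5,0.38,0,0.1]
}}

```text
t: 25.5
eef_pos: [0.5048, 0.0643, 0.1083]
ee_rot: [3.141, 0.001, -2.719]
force: [-0.3, 1.0, 3.6]
width: 0.026
gripper_force: 20.0
```

{"api": "arm_command", "payload": {
  "series": [0,0,0,0.08,0.01,0,0.1,0,0,0,0.17,0,0,0.1,0,0,0,0.25,-0.02,0,0.1,0,0,0,0.33,-0.05,0,0.1,0,0,0,0.4,-0.1,0,0.1,0,0,0,0.46,-0.15,0,0.1,0,0,0,0.52,-0.21,0,0.1,0,0,0,0.57,-0.28,0,0.1]
}}

```text
t: 26.5
eef_pos: [0.4641, 0.0144, 0.1082]
ee_rot: [3.141, -0.001, -2.719]
force: [-2.2, 0.7, 3.9]
width: 0.0261
gripper_force: 20.1
```

{"api": "arm_command", "payload": {
  "series": [0,0,0,0.04,-0.07,0,0.1,0,0,0,0.07,-0.15,0,0.1,0,0,0,0.08,-0.23,0,0.1,0,0,0,0.09,-0.31,0,0.1,0,0,0,0.08,-0.4,0,0.1,0,0,0,0.07,-0.48,0,0.1,0,0,0,0.04,-0.56,0,0.1,0,0,0,0,-0.63,0,0.1]
}}

```text
t: 27.5
eef_pos: [0.4911, -0.043, 0.1083]
ee_rot: [-3.141, -0.0, -2.719]
force: [-1.7, -1.8, 3.9]
width: 0.0258
gripper_force: 20.0
```

```bash
python3 ang.py scene; python3 gen.py "[8]*9"
```

```text
scene 27.5 no yellow
[ 0.4917 -0.0433  0.1082] [-0.9 -4.9  3.4]
8 [0, 0, 0, -0.05, -0.07, 0, 0.1, 0, 0, 0, -0.11, -0.13, 0, 0.1, 0, 0, 0, -0.18, -0.18, 0, 0.1, 0, 0, 0, -0.25, -0.22, 0, 0.1, 0, 0, 0, -0.33, -0.25, 0, 0.1, 0, 0, 0, -0.41, -0.27, 0, 0.1, 0, 0, 0, -0.49, -0.28, 0, 0.1, 0, 0, 0, -0.57, -0.28, 0, 0.1]
1 [0, 0, 0, -0.09, 0.02, 0, 0.1]
phi 5.384144232712593
```

{"api": "arm_command", "payload": {
  "series": [0,0,0,-0.05,-0.07,0,0.1,0,0,0,-0.11,-0.13,0,0.1,0,0,0,-0.18,-0.18,0,0.1,0,0,0,-0.25,-0.22,0,0.1,0,0,0,-0.33,-0.25,0,0.1,0,0,0,-0.41,-0.27,0,0.1,0,0,0,-0.49,-0.28,0,0.1,0,0,0,-0.57,-0.28,0,0.1]
}}

```text
t: 28.55
eef_pos: [0.5549, -0.044, 0.1083]
ee_rot: [3.141, 0.001, -2.719]
force: [-0.4, 1.0, 2.2]
width: 0.0259
gripper_force: 20.0
```

{"api": "arm_command", "payload": {
  "series": [0,0,0,-0.09,0.02,0,0.1]
}}

```text
t: 28.68
eef_pos: [0.5623, -0.0385, 0.1083]
ee_rot: [-3.142, 0.001, -2.719]
force: [1.4, -2.5, 1.0]
width: 0.0258
gripper_force: 20.0
```

```bash
python3 ang.py scene; python3 - <<'E'
from sim import *
for n in (4,6,8,10,12):
  print(n,[np.round(sim(0,.7,[7,6]+[5]*n,.0127*k),3).tolist()+[round(sim(0,.7,[7,6]+[5]*n+[0]*12,.0127*k)[0],3)] for k in(.9,1.2)])
E
```

```text
scene t=28.675 area=25 r=0.1046 rel=4.166
[ 0.5631 -0.0379  0.1083] [2.6 0.4 1.5]
4 [[0.46, 0.513, np.float64(0.661)], [0.474, 0.548, np.float64(0.761)]]
6 [[0.582, 0.465, np.float64(0.757)], [0.605, 0.503, np.float64(0.859)]]
8 [[0.694, 0.429, np.float64(0.849)], [0.726, 0.468, np.float64(0.955)]]
10 [[0.797, 0.402, np.float64(0.939)], [0.839, 0.439, np.float64(1.048)]]
12 [[0.895, 0.382, np.float64(1.027)], [0.946, 0.416, np.float64(1.14)]]
```

```bash
python3 gen.py "[8]*6+[7,6]+[5]*6"
```

```text
8 [0, 0, 0, -0.08, 0.02, 0, 0.1, 0, 0, 0, -0.15, 0.06, 0, 0.1, 0, 0, 0, -0.22, 0.11, 0, 0.1, 0, 0, 0, -0.28, 0.16, 0, 0.1, 0, 0, 0, -0.34, 0.23, 0, 0.1, 0, 0, 0, -0.38, 0.3, 0, 0.1, 0, 0, 0, -0.41, 0.37, 0, 0.1, 0, 0, 0, -0.43, 0.43, 0, 0.1]
6 [0, 0, 0, -0.01, 0.05, 0, 0.1, 0, 0, 0, -0.02, 0.1, 0, 0.1, 0, 0, 0, -0.02, 0.15, 0, 0.1, 0, 0, 0, -0.02, 0.2, 0, 0.1, 0, 0, 0, -0.01, 0.25, 0, 0.1, 0, 0, 0, 0, 0.31, 0, 0.1]
phi 0.6892085448478298
```

{"api": "arm_command", "payload": {
  "series": [0,0,0,-0.08,0.02,0,0.1,0,0,0,-0.15,0.06,0,0.1,0,0,0,-0.22,0.11,0,0.1,0,0,0,-0.28,0.16,0,0.1,0,0,0,-0.34,0.23,0,0.1,0,0,0,-0.38,0.3,0,0.1,0,0,0,-0.41,0.37,0,0.1,0,0,0,-0.43,0.43,0,0.1]
}}

```text
t: 29.72
eef_pos: [0.5827, 0.0183, 0.1082]
ee_rot: [3.142, -0.0, -2.719]
force: [-1.5, -0.8, 4.0]
width: 0.0261
gripper_force: 20.0
```

{"api": "arm_command", "payload": {
  "series": [0,0,0,-0.01,0.05,0,0.1,0,0,0,-0.02,0.1,0,0.1,0,0,0,-0.02,0.15,0,0.1,0,0,0,-0.02,0.2,0,0.1,0,0,0,-0.01,0.25,0,0.1,0,0,0,0,0.31,0,0.1]
}}

```text
t: 30.48
eef_pos: [0.5698, 0.0461, 0.1082]
ee_rot: [-3.141, -0.001, -2.719]
force: [-3.2, -3.2, 5.6]
width: 0.0257
gripper_force: 20.1
```

```bash
python3 ang.py scene; python3 - <<'E'
from sim import *
for n in (4,6,8,10,12,14):
  print(n,[np.round(sim(0,.48,[5]+[4.5]*n,.0127*k),3).tolist()+[round(sim(0,.48,[5]+[4.5]*n+[0]*12,.0127*k)[0],3)] for k in(.9,1.2)])
E
```

```text
scene t=30.475 area=113 r=0.0957 rel=5.336
[0.5694 0.0464 0.1082] [-3.5 -1.8  3.9]
4 [[0.265, 0.373, np.float64(0.391)], [0.272, 0.393, np.float64(0.449)]]
6 [[0.355, 0.345, np.float64(0.467)], [0.367, 0.367, np.float64(0.527)]]
8 [[0.438, 0.324, np.float64(0.54)], [0.456, 0.346, np.float64(0.603)]]
10 [[0.517, 0.308, np.float64(0.612)], [0.541, 0.33, np.float64(0.677)]]
12 [[0.592, 0.296, np.float64(0.682)], [0.622, 0.316, np.float64(0.749)]]
14 [[0.665, 0.288, np.float64(0.751)], [0.699, 0.306, np.float64(0.82)]]
```

```bash
python3 gen.py "[5]+[4.5]*12"
```

```text
8 [0, 0, 0, 0.02, 0.05, 0, 0.1, 0, 0, 0, 0.04, 0.09, 0, 0.1, 0, 0, 0, 0.06, 0.13, 0, 0.1, 0, 0, 0, 0.08, 0.17, 0, 0.1, 0, 0, 0, 0.11, 0.21, 0, 0.1, 0, 0, 0, 0.14, 0.24, 0, 0.1, 0, 0, 0, 0.17, 0.28, 0, 0.1, 0, 0, 0, 0.21, 0.31, 0, 0.1]
5 [0, 0, 0, 0.04, 0.03, 0, 0.1, 0, 0, 0, 0.08, 0.05, 0, 0.1, 0, 0, 0, 0.12, 0.07, 0, 0.1, 0, 0, 0, 0.16, 0.09, 0, 0.1, 0, 0, 0, 0.21, 0.1, 0, 0.1]
phi 1.718952803524445
```

{"api": "arm_command", "payload": {
  "series": [0,0,0,0.02,0.05,0,0.1,0,0,0,0.04,0.09,0,0.1,0,0,0,0.06,0.13,0,0.1,0,0,0,0.08,0.17,0,0.1,0,0,0,0.11,0.21,0,0.1,0,0,0,0.14,0.24,0,0.1,0,0,0,0.17,0.28,0,0.1,0,0,0,0.21,0.31,0,0.1]
}}

```text
t: 31.52
eef_pos: [0.5381, 0.0657, 0.1082]
ee_rot: [-3.141, -0.0, -2.719]
force: [-0.5, -3.8, 1.4]
width: 0.0256
gripper_force: 20.0
```

{"api": "arm_command", "payload": {
  "series": [0,0,0,0.04,0.03,0,0.1,0,0,0,0.08,0.05,0,0.1,0,0,0,0.12,0.07,0,0.1,0,0,0,0.16,0.09,0,0.1,0,0,0,0.21,0.1,0,0.1]
}}

```text
t: 32.15
eef_pos: [0.5152, 0.0667, 0.1083]
ee_rot: [3.141, 0.001, -2.719]
force: [0.1, 1.0, 1.9]
width: 0.0258
gripper_force: 20.0
```

```bash
python3 ang.py scene top; python3 - <<'E'
from sim import *
for n in (0,1,2,3,4,5,6,8):
  print(n,[round(sim(0,.30,[4]*n+[2,0]+[0]*12,.0127*k)[0],3) for k in(.9,1.2)])
E
```

```text
scene t=32.150 area=109 r=0.0970 rel=5.939
top t=32.200 area=139 r=0.0976 rel=5.943
[0.5148 0.0667 0.1083] [ 0.4 -0.4 -0.1]
0 [np.float64(0.099), np.float64(0.125)]
1 [np.float64(0.135), np.float64(0.162)]
2 [np.float64(0.165), np.float64(0.192)]
3 [np.float64(0.194), np.float64(0.221)]
4 [np.float64(0.222), np.float64(0.25)]
5 [np.float64(0.25), np.float64(0.279)]
6 [np.float64(0.278), np.float64(0.308)]
8 [np.float64(0.332), np.float64(0.363)]
```

```bash
python3 gen.py "[4]*5+[2]+[0]*10"
```

```text
8 [0, 0, 0, 0.04, 0.01, 0, 0.1, 0, 0, 0, 0.08, 0.02, 0, 0.1, 0, 0, 0, 0.12, 0.03, 0, 0.1, 0, 0, 0, 0.16, 0.03, 0, 0.1, 0, 0, 0, 0.21, 0.03, 0, 0.1, 0, 0, 0, 0.23, 0.02, 0, 0.1, 0, 0, 0, 0.23, 0.02, 0, 0.1, 0, 0, 0, 0.23, 0.02, 0, 0.1]
8 [0, 0, 0, 0, 0, 0, 0.1, 0, 0, 0, 0, 0, 0, 0.1, 0, 0, 0, 0, 0, 0, 0.1, 0, 0, 0, 0, 0, 0, 0.1, 0, 0, 0, 0, 0, 0, 0.1, 0, 0, 0, 0, 0, 0, 0.1, 0, 0, 0, 0, 0, 0, 0.1, 0, 0, 0, 0, 0, 0, 0.1]
phi 2.102925238963209
```

{"api": "arm_command", "payload": {
  "series": [0,0,0,0.04,0.01,0,0.1,0,0,0,0.08,0.02,0,0.1,0,0,0,0.12,0.03,0,0.1,0,0,0,0.16,0.03,0,0.1,0,0,0,0.21,0.03,0,0.1,0,0,0,0.23,0.02,0,0.1,0,0,0,0.23,0.02,0,0.1,0,0,0,0.23,0.02,0,0.1]
}}

```text
t: 33.25
eef_pos: [0.4934, 0.059, 0.1083]
ee_rot: [3.141, 0.0, -2.719]
force: [-1.9, 2.2, 2.6]
width: 0.0259
gripper_force: 20.0
```

{"api": "arm_command", "payload": {
  "series": [0,0,0,0,0,0,0.1,0,0,0,0,0,0,0.1,0,0,0,0,0,0,0.1,0,0,0,0,0,0,0.1,0,0,0,0,0,0,0.1]
}}

```text
t: 33.88
eef_pos: [0.4933, 0.0588, 0.1083]
ee_rot: [3.141, 0.0, -2.719]
force: [-3.1, 3.8, 3.0]
width: 0.0259
gripper_force: 20.0
```

```bash
cat > fin.py <<'E'
from h import *
C=np.array([.524,.0072])
for n,roi in(("top",(195,140,300,255)),("scene",(220,155,300,235))):
  Y=[];P=[]
  for _ in range(3):
    f=arm.grab_frame(n); m=np.zeros(f.shape[:2],bool); x0,y0,x1,y1=roi; m[y0:y1,x0:x1]=1
    y=cents(hsvmask(f,(22,110,80),(36,255,255))&m,8); r=cents(hsvmask(f,(0,150,90),(8,255,255))&m,10)
    w=px2w(n,y[0][1:],.06)[:2]-C; q=px2w(n,r[0][1:],.06 if n=="top" else .05)[:2]-C
    Y.append(np.arctan2(w[1],w[0])); P.append(np.arctan2(q[1],q[0]))
  print(n,arm.get_state()['t'],"yel",np.round(Y,4),"ptr",np.round(P,4),"diff",np.mean(Y)-np.mean(P))
cv2.imwrite("pics/fin_%.1f.png"%arm.get_state()['t'],f)
E
python3 fin.py; python3 - <<'E'
from sim import *
for s in([4,4,0],[4,4,2,0],[4,4,4,0],[5,5,0],[5,5,2,0],[6,6,0],[6,6,6,0],[7,7,7,0]):
  print(s,[round(sim(0,0,[0]+s+[0]*8,.0127*k)[0],3) for k in(1,1.25)])
E
```

```text
top 34.025 yel [-0.181 -0.181 -0.181] ptr [-0.065  -0.0671 -0.065 ] diff -0.11532013793109744
scene 34.175 yel [-0.1736 -0.1736 -0.1736] ptr [-0.0502 -0.0502 -0.0502] diff -0.1234540719999086
[4, 4, 0] [np.float64(0.006), np.float64(0.005)]
[4, 4, 2, 0] [np.float64(0.009), np.float64(0.008)]
[4, 4, 4, 0] [np.float64(0.015), np.float64(0.012)]
[5, 5, 0] [np.float64(0.013), np.float64(0.011)]
[5, 5, 2, 0] [np.float64(0.019), np.float64(0.016)]
[6, 6, 0] [np.float64(0.023), np.float64(0.019)]
[6, 6, 6, 0] [np.float64(0.049), np.float64(0.042)]
[7, 7, 7, 0] [np.float64(0.07), np.float64(0.061)]
```

At rest and about 0.115 rad short; now a nudge forward.

```bash
python3 gen.py "[8,8,8,0]"
```

```text
4 [0, 0, 0, 0.08, -0.01, 0, 0.1, 0, 0, 0, 0.16, -0.04, 0, 0.1, 0, 0, 0, 0.23, -0.07, 0, 0.1, 0, 0, 0, 0.23, -0.07, 0, 0.1]
phi 2.5218042594418435
```

{"api": "arm_command", "payload": {
  "series": [0,0,0,0.08,-0.01,0,0.1,0,0,0,0.16,-0.04,0,0.1,0,0,0,0.23,-0.07,0,0.1,0,0,0,0.23,-0.07,0,0.1,0,0,0,0.23,-0.07,0,0.1,0,0,0,0.23,-0.07,0,0.1,0,0,0,0.23,-0.07,0,0.1,0,0,0,0.23,-0.07,0,0.1]
}}

```text
t: 35.17
eef_pos: [0.4754, 0.0429, 0.1082]
ee_rot: [-3.142, 0.0, -2.719]
force: [-1.9, 1.3, 2.3]
width: 0.0254
gripper_force: 20.0
```

```bash
python3 fin.py
```

```text
top 35.325 yel [-0.0866 -0.0866 -0.0836] ptr [-0.065  -0.0671 -0.0671] diff -0.019207662317253765
scene 35.475 yel [-0.0763 -0.0739 -0.0739] ptr [-0.0461 -0.0502 -0.0502] diff -0.02587063062632556
```

```bash
python3 gen.py "[6,6,0]"
```

```text
3 [0, 0, 0, 0.06, -0.04, 0, 0.1, 0, 0, 0, 0.1, -0.08, 0, 0.1, 0, 0, 0, 0.1, -0.08, 0, 0.1]
phi 2.7312437696811642
```

{"api": "arm_command", "payload": {
  "series": [0,0,0,0.06,-0.04,0,0.1,0,0,0,0.1,-0.08,0,0.1,0,0,0,0.1,-0.08,0,0.1,0,0,0,0.1,-0.08,0,0.1,0,0,0,0.1,-0.08,0,0.1,0,0,0,0.1,-0.08,0,0.1]
}}

```text
t: 36.22
eef_pos: [0.4689, 0.0313, 0.1082]
ee_rot: [3.141, -0.001, -2.719]
force: [-5.2, 1.7, 6.7]
width: 0.0259
gripper_force: 20.1
```

```bash
python3 fin.py
```

```text
top 36.375 yel [-0.0483 -0.0483 -0.0483] ptr [-0.0671 -0.065  -0.065 ] diff 0.017379534427476064
scene 36.525 yel [-0.045 -0.045 -0.045] ptr [-0.0461 -0.0461 -0.0502] diff 0.0024724749266849116
```

{"api": "arm_command", "payload": {
  "series": [0,0,0,0,0,0,0.35,0,0,0,0,0,0,0.5,0,0,0,0,0,0,0.8,0,0,0,0,0,0,1,0,0,0,0,0,-0.3,1,0,0,0,0,0,-0.7,1,0,0,0,0,0,-1,1,0,0,0,0,0,-1,1]
}}

```text
t: 37.52
eef_pos: [0.4709, 0.0319, 0.2107]
ee_rot: [-3.141, 0.005, -2.719]
force: [-0.1, -0.2, -0.1]
width: 0.087
gripper_force: 0.0
```

{"api": "arm_command", "payload": {
  "series": [0,0,0,0.4,-0.4,0,1,0,0,0,0.8,-0.8,0,1,0,0,0,1,-1,0,1,0,0,0,1,-1,0,1]
}}

```text
t: 38.02
eef_pos: [0.418, -0.1022, 0.2076]
ee_rot: [3.141, -0.001, -2.722]
force: [1.2, 0.6, 0.5]
width: 0.0871
gripper_force: 0.0
```

```bash
python3 fin.py; python3 look.py 9; python3 - <<'E'
from h import *
f=cv2.imread("pics/t9.png")
# independent check: line through yellow blob and red blob -> does it pass the deck centre?
m=np.zeros(f.shape[:2],bool); m[140:255,195:300]=1
y=cents(hsvmask(f,(22,110,80),(36,255,255))&m)[0][1:]; r=cents(hsvmask(f,(0,150,90),(8,255,255))&m)[0][1:]
print(y,r,w2px("top",(.524,.0072,.06)))
E
```

```text
top 38.175 yel [-0.0483 -0.0483 -0.0483] ptr [-0.065 -0.065 -0.065] diff 0.016672706420636167
scene 38.325 yel [-0.045  -0.045  -0.0476] ptr [-0.0461 -0.0461 -0.0461] diff 0.00026883309787477383
(np.float64(248.5), np.float64(170.6)) (np.float64(249.6), np.float64(157.6)) [247.67748174 204.62816249]
```

View pics/c9.png

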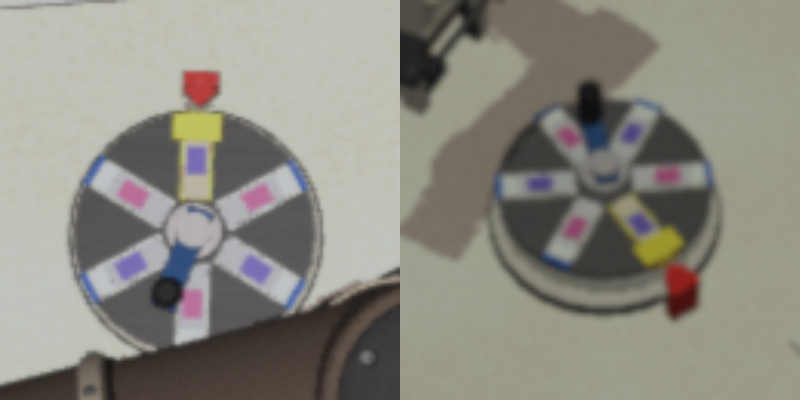

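The final view shows the yellow rim end at about top pixel (248.5,171), right under the red pointer at (249.6,158). The error is within about 1 degree, the knob is free and the arm is clear.

```bash
python3 -c "
from station import arm
print(arm.job_done())"
```

```text
the job is handed in; nothing more can be done
None
```

The carousel ran counter-clockwise at about 19.4 turns a minute, averaged over 8.7 s. It came to rest with the yellow slot within about 1° of the red pointer, the knob was released with the arm clear, and the job was handed in at about 38 s.

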